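# Hang a test tile in the spray stand and spray it

## Task

Take the tile carrier out of the drying block by its wooden handle and hook it over the rail of the spray stand, near the end of the rail that is farther from the sprayer; then slide it along the rail, without lifting it off, until the tile is centred over the pointer in front of the sprayer. Only then press the sprayer's nozzle cap all the way down, without forcing it, and let it spring back up, leaving the tile hanging still at the pointer. Do not knock the carrier against the sprayer, and leave the mug, flask and phone where they are.

Things in the scene. Friction and masses are not known exactly. Their poses are not given: they have to be found in the camera images.
- stand: Spray stand, fixed: a white laminate board 250 x 400 x 12 mm thick with two wooden posts (22 x 16 mm, top 251 mm high) at y = +-190 mm carrying a round steel rail. Origin on the table straight below the middle of the rail; y runs along the rail, +x points away from the sprayer. The board reaches from x = -200 to +50 mm.
- rail_mid (a point): Middle of the rail's centre line, 245 mm above the table; axes as the stand's (y along the rail). The rail is 12 mm in diameter; free length between the posts: y = -182 to +182 mm.
- sprayer: Fixed stubby aluminium canister (60 mm in diameter) with a sprung white nozzle cap, on the stand's board at x = -140 mm of the stand, y = -90 to +90 mm. Origin at the centre of its underside, 12 mm above the table; +x is the way it sprays, square to the rail. A flat dark strip joins its square foot to the pointer.
- pointer (a point): Tip of the dark cone pointer, 44 mm tall, that stands on the strip straight under the rail, 140 mm from the sprayer's axis: the mark. Axes as the sprayer's.
- cap_top (a point): Centre of the flat top of the nozzle cap, on the sprayer's axis, 142 mm above the sprayer's origin when up. The cap is a white cylinder 38 mm in diameter and 24 mm tall with a short grey spout towards the rail.
- nozzle_cap (a joint): Travel of the nozzle cap in m: 0 = up, 0.012 = fully down. A spring holds it up (3 N to start, 8 N fully down).
- rack: Fixed wooden drying block 100 x 120 x 36 mm high. Origin at the centre of its underside. Three slots along its y, 11 mm wide and 24 mm deep, at x = -31, 0 and +31 mm; the carrier stands in the middle one.
- carrier: Loose tile carrier, 0.19 kg, 212 mm tall: upright white ceramic tile 90 x 90 x 8 mm (thin along x) in a steel strip (16 x 94 mm, top at z = 96 mm), two steel wire hooks at y = +-30 mm above it, and on top a square wooden handle 24 x 24 mm, z = 162 to 212 mm. Origin at the centre of the tile's lower edge, z up.
- saddle (a point): Where the rail's centre lies when the carrier hangs: 149 mm above its origin, axes as its own. Hooks (6 mm wire): stem at x = -14 mm from 41 mm below this point to 1 above, peak at x = 0, 11 mm above, tip at x = +14 mm, ending 18 mm below. The rail comes in from +x, 32 mm below this point, between tips and strip, to x = 0; then lower the carrier 32 mm.
- handle (a point): Grip point in the wooden handle, 192 mm above the carrier's origin (20 mm below the handle's top). Axes as the carrier's.
- mug: Bystander: blue ceramic mug, 80 mm across, 90 mm high, handle at +y. Origin at the centre of its underside.
- flask: Bystander: mint green drinking flask, 68 mm across, 170 mm high. Origin at the centre of its underside.
- phone: Bystander: black phone 155 x 75 x 9 mm, lying flat. Origin at the centre of its underside.
Mind the look-alikes: they are no part of the job. Leave any green or red look-alike of the carrier alone.

How it is judged (in metres and radians):
On the way, in this order (a step that is already met when the one before it is completed fails the run):
1. the carrier's hooks are on the rail, at least 60 mm to the side of the pointer (x of saddle in the frame of rail_mid between -0.007 and 0.007 m and z of saddle in the frame of rail_mid between -0.006 and 0.006 m and y of saddle in the frame of rail_mid between -0.15 and 0.15 m and angle between carrier's own z axis and vertical below 0.15 rad and (y of saddle in the frame of sprayer above 0.06 m or y of saddle in the frame of sprayer below -0.06 m)), for 0.2 s.
2. the carrier, on the rail, is within 10 mm of the pointer along the rail (x of saddle in the frame of rail_mid between -0.007 and 0.007 m and z of saddle in the frame of rail_mid between -0.006 and 0.006 m and y of saddle in the frame of rail_mid between -0.15 and 0.15 m and angle between carrier's own z axis and vertical below 0.15 rad and y of saddle in the frame of sprayer between -0.01 and 0.01 m), for 0.2 s.
3. the nozzle cap is pressed down at least 8 of its 12 mm with the tile in place (x of saddle in the frame of rail_mid between -0.007 and 0.007 m and z of saddle in the frame of rail_mid between -0.006 and 0.006 m and y of saddle in the frame of rail_mid between -0.15 and 0.15 m and angle between carrier's own z axis and vertical below 0.15 rad and y of saddle in the frame of sprayer between -0.012 and 0.012 m and value of joint nozzle_cap above 0.008 m), for 0.05 s.
At the end, for the whole second after the job is handed in: The carrier hangs still by its hooks on the rail (saddle within 7 mm of the rail's centre sideways and 6 mm in height, leaning less than 0.15 rad), within 12 mm of the pointer along the rail, and the nozzle cap is back up (within 1.5 mm) (x of saddle in the frame of rail_mid between -0.007 and 0.007 m and z of saddle in the frame of rail_mid between -0.006 and 0.006 m and y of saddle in the frame of rail_mid between -0.15 and 0.15 m and angle between carrier's own z axis and vertical below 0.15 rad and y of saddle in the frame of sprayer between -0.012 and 0.012 m and linear speed of carrier below 0.02 m/s and angular speed of carrier below 0.2 rad/s and value of joint nozzle_cap below 0.0015 m); the robot touches nothing.
It fails at once if cap pressed (more than 3 mm) while the tile is not hanging within 15 mm of the pointer (value of joint nozzle_cap above 0.003 m and not (x of saddle in the frame of rail_mid between -0.012 and 0.012 m and z of saddle in the frame of rail_mid between -0.01 and 0.01 m and y of saddle in the frame of sprayer between -0.015 and 0.015 m)).
It fails at once if carrier lifted off or lowered on to the rail at the pointer (within 30 mm) instead of slid there (y of saddle in the frame of sprayer between -0.03 and 0.03 m and x of saddle in the frame of rail_mid between -0.01 and 0.01 m and z of saddle in the frame of rail_mid between 0.01 and 0.05 m).
It fails at once if sprayer or its cap pushed with more than 40 N (contact force between sprayer and anything else above 40 N).
It fails at once if carrier knocked against the sprayer (more than 2 N) (contact force between carrier and sprayer above 2 N).
It fails at once if mug, flask or phone moved more than 30 mm (distance of any of mug, flask, phone from where it was at the start of the episode above 0.03 m).
It also fails if it takes over 54 s, if anything falls off the work surface, if the arm or the gripper's body presses on something with over 40 N, if the wrist force passes 120 N, or if a joint passes its speed limit or range.

## Robot

A 6-joint arm with a two-finger parallel gripper is mounted at the origin on the work surface. World frame = base frame: x ahead of the robot, y to its left, z up, the work surface at z = 0. Lengths are in m, angles in degrees, forces in N, time in s.
With the tool pointing down it reaches from about 0.3 to 0.75 m from the base axis. Payload 8.5 kg.
Tool frame: the origin (TCP) lies on the centre line of the jaws, within the pads' length; the fingertips stand 17 mm ahead of it and the grasp point (between the pads) lies 2 mm behind it (env.tip_extent is the distance from the TCP to the fingertips, in m); z points along the fingers, y is the direction in which the jaws open and shut (so a half turn about z gives the same grasp; the last joint's range is limited). The gripper opens to 85 mm and grips with 20 to 120 N. Pads are 22 mm wide; open, the fingers measure 114 mm over their backs; the gripper's body (76 mm by 85 mm) begins 54 mm behind the grasp point. The pads swing forward as they close: fully open they stand 13 mm farther back than shut.
Start: joints at [53.497, 21.807, 74.336, -0, 83.858, -12.336], TCP at [0.225, 0.502, 0.248] pointing down, gripper open.
Joint ranges: [-178.18, 178.18], [-50.72, 133.34], [12.68, 142.11], [-81.47, 261.47], [9.98, 163.14], [-165.26, 165.26]. Speed limits (degrees/s): [136.94, 136.94, 180, 180, 180, 180].

## Interface

Orientations are given as a 3x3 rotation matrix whose columns are the frame's x, y, z axes.
In Python, from rig import telemetry, get_image, camera_params, close_job, env gives the robot as it stands.
- The arm moves only by the tool apply_moves, never from a script. Its argument "motion" is a list of rows, each an object of numbers: "tx", "ty", "tz": the shift along the tool's x, y, z in cm; "turn": the turn about the tool's z in degrees; "jaw": the gripper's target within -1 to 1 (fully open at 1, half-way at 0, shut at -1). In form: [{"tx": .., "ty": .., "tz": .., "turn": .., "jaw": ..}, ...]. A call has 1 to 5 rows; each row is the pose to reach, as a shift and turn from the pose measured when the call began, along the tool's axes at that moment; what a row does not reach only later rows make up. A row lasts 1/12 s, in which the tool goes at most 41.7 mm and 7.16 degrees, less where a joint would pass 70% of its speed; a pose out of reach is approached as far as the arm can. A call with a gripper value outside its range is refused whole. The fingers move at their own pace and stop on an object; "squeeze" is the grip in N (left out, the last holds). Time passes only in rows, so rows that repeat a pose let the fingers close. It gives the time, the measured TCP pose, the force and the opening at its end, in the units of the state.
- telemetry.observe(): the state, without advancing time (a new reading comes with each control period).
- get_image(name): name is "side" or "top"; returns (picture, depth): 384x512x3 uint8, red, green, blue; 384x512 float32, m along the optical axis (not along the pixel's ray), 0 where there is no reading.
- camera_params(name): a dict with "fx", "fy", "cx", "cy" (pixels), "rvec" (rotation vector, rad) and "tvec" (3), from world to camera coordinates, as OpenCV has them. Camera axes: x right, y down, z forward; pixel columns grow to the right and rows downward; lengths in m; the calibration is good to about 2 mm. A picture is of the moment at which its call begins. camera_params takes no time and is no camera call.
- close_job(): hands the job in, once; it reports no verdict.
The state is a dict: "time_s": time; "q": joint angles; "qvel": joint speeds; "joint_efforts": joint torques, N m; "position": TCP position; "tool_rot": TCP orientation; "ft_force": force on the tool from outside, world axes, zero at the start; "wrist_torque": the same for the moment, N m; "grip_width": finger opening in m.
Only numpy, scipy, OpenCV 4.12 (cv2) and the standard library are available. Lean on these libraries where they do the work, as an engineer would, in place of code of your own. Each camera call takes 0.05 s, during which the arm holds its last target. There are 200 camera calls.

## Working session

There is one attempt and no reset: what is moved stays moved. The work goes in short steps, Python scripts to look and compute and a tool call to move; the robot and the scene stay as the last step left them, time stands still between calls to the robot, and variables do not carry over. Pictures are saved under pics/ and viewed, about 8 in all and at most 12, crops included, and the job is handed in when it is done.

Besides the shell and the picture viewer there is one more tool, called after "Call:" by a JSON object that holds its "method" and its "body". apply_moves: Moves the arm, as the interface text tells. Its arguments: {"type":"object","properties":{"motion":{"type":"array"},"squeeze":{"type":"number"}},"required":["motion"]}

```bash
mkdir -p pics; ls
cat > h.py <<'E'
import numpy as np, cv2
from rig import telemetry, get_image, camera_params, close_job, env
def snap(n,tag):
    im,d=get_image(n); np.savez(f'{tag}.npz',im=im,d=d); cv2.imwrite(f'pics/{tag}.png',im[:,:,::-1]); return im,d
def cam(n):
    c=camera_params(n); R=cv2.Rodrigues(np.array(c['rvec'],float))[0]; return c,R,np.array(c['tvec'],float).ravel()
def pts(n,d):
    c,R,t=cam(n); v,u=np.mgrid[:d.shape[0],:d.shape[1]]
    P=np.stack([(u-c['cx'])/c['fx']*d,(v-c['cy'])/c['fy']*d,d],-1)
    W=(P-t)@R; W[d<=0]=np.nan; return W
def proj(n,p):
    c,R,t=cam(n); q=R@np.array(p)+t; return c['fx']*q[0]/q[2]+c['cx'],c['fy']*q[1]/q[2]+c['cy']
def ray(n,u,v,z):
    c,R,t=cam(n); C=-R.T@t; r=R.T@np.array([(u-c['cx'])/c['fx'],(v-c['cy'])/c['fy'],1]); return C+r*(z-C[2])/r[2]
E
python3 - <<'E'
from h import *
a,_=snap('side','s0'); b,_=snap('top','t0')
cv2.imwrite('pics/both.png',np.vstack([a,b])[:,:,::-1])
for n in('side','top'):
    c,R,t=cam(n);print(n,-R.T@t,R[2],c['fx'])
s=telemetry.observe();print(s['tool_rot'],s['time_s'],s['grip_width'])
E
```

```text
pics
side [-0.11970317 -0.89849077  1.01557227] [ 0.49031831  0.63740841 -0.59438916] 422.6678423207447
top [0.38168438 0.00847528 1.75814202] [ 0.10594365  0.00870129 -0.99433406] 457.44551577785916
[[-9.12350251e-01  4.09409880e-01 -7.55040298e-04]
 [ 4.09410500e-01  9.12349652e-01 -1.07452964e-03]
 [ 2.48937702e-04 -1.28946881e-03 -9.99999138e-01]] 0.1 0.08538406652729219
```

View pics/s0.png

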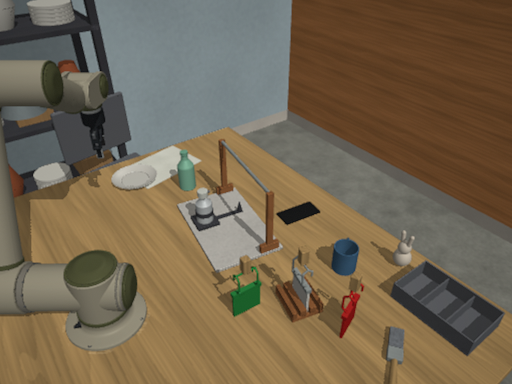

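View pics/t0.png

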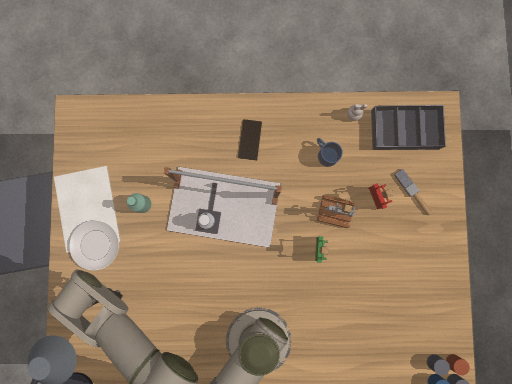

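Candidates for the carrier, in top-view pixels: the white tile in the block at (336,210), a green look-alike at (321,249) and a red one at (381,195). I choose the one in the drying block. Next come close crops to check it and the rail and sprayer.

Run:
```python
from h import *
a=np.load('s0.npz')['im'][:,:,::-1]; b=np.load('t0.npz')['im'][:,:,::-1]
A=cv2.resize(a[235:325,225:345],None,fx=5,fy=5,interpolation=2)   # 600x450
B=cv2.resize(b[180:240,306:366],None,fx=6.6667,fy=6.6667,interpolation=2)
C=cv2.resize(b[160:255,160:290],None,fx=6,fy=6,interpolation=2)
cv2.imwrite('pics/c1.png',cv2.resize(np.hstack([cv2.resize(A,(533,400)),B]),(800,343)))
cv2.imwrite('pics/c2.png',C)
```

```text
(no output)
```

View pics/c1.png

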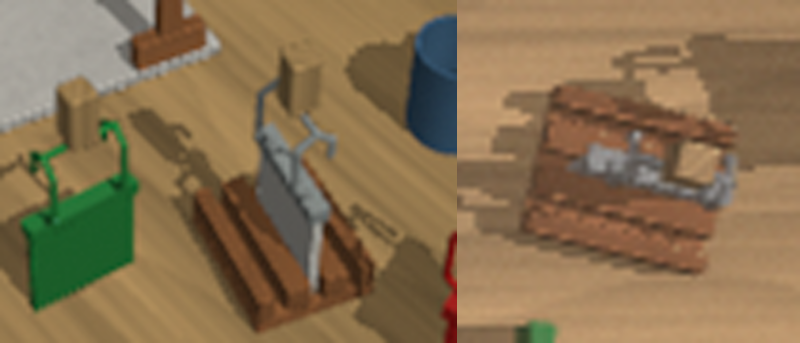

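View pics/c2.png

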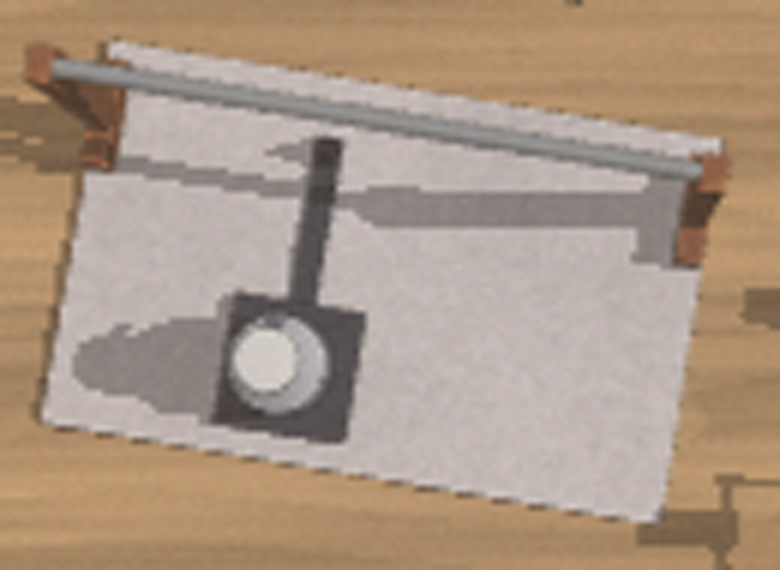

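The crops show the white tile standing in the middle slot with its hook tips pointing away from the robot. In the second crop the cap top is at (264,360) and the rail runs from (50,68) to (700,170). Next I turn these into world positions.

```bash
cat > m.py <<'E'
from h import *
f=lambda u,v,z: ray('top',160+u/6-.42,160+v/6-.42,z)
g=lambda u,v,z: ray('top',306+(u-457)/5.717-.42,180+v/5.717-.42,z)
r1,r2=f(50,68,.249),f(700,170,.249); cap=f(264,360,.154)
y=(r1-r2);L=np.hypot(*y[:2]);y/=L;x=np.array([y[1],-y[0],0])
mid=(r1+r2)/2
print('rail',r1,r2,'len',L,'mid',mid,'yaw',np.degrees(np.arctan2(x[1],x[0])))
print('cap',cap,'in stand',(cap-mid)@x,(cap-mid)@y)
rk=[g(555,88,.036),g(738,128,.036),g(705,270,.036),g(525,228,.036)]
rc=np.mean(rk,0); yr=(rk[0]-rk[1]+rk[3]-rk[2]);print('rack',rc,'yaw',np.degrees(np.arctan2(-yr[0],yr[1])),[np.linalg.norm(rk[i]-rk[(i+1)%4]) for i in range(4)])
print('handle top',g(700,163,.224))
E
python3 - <<'E'
from m import *
t=np.load('t0.npz');W=pts('top',t['d'])
def sel(W,x0,x1,y0,y1,z0,z1):
    P=W.reshape(-1,3);return P[(P[:,0]>x0)&(P[:,0]<x1)&(P[:,1]>y0)&(P[:,1]<y1)&(P[:,2]>z0)&(P[:,2]<z1)]
for nm in('top','side'):
    W=pts(nm,np.load(nm[0]+'0.npz')['d'])
    h=sel(W,rc[0]-.08,rc[0]+.08,rc[1]-.08,rc[1]+.08,.19,.24)
    print(nm,'handle',len(h),h.mean(0) if len(h) else 0,h.max(0),h.min(0))
    h=sel(W,cap[0]-.04,cap[0]+.04,cap[1]-.04,cap[1]+.04,.145,.17); print('cap',len(h),np.median(h,0),h.max(0),h.min(0))
    h=sel(W,mid[0]-.1,mid[0]+.1,mid[1]-.16,mid[1]+.16,.22,.27); m=h.mean(0);v=np.linalg.svd(h-m)[2][0]; print('rail',len(h),m,v,np.degrees(np.arctan2(-v[0]/v[1],1)))
    h=sel(W,rc[0]-.08,rc[0]+.08,rc[1]-.08,rc[1]+.08,.03,.042); print('rack z',len(h),h.mean(0),cv2.minAreaRect(h[:,:2].astype(np.float32)))
    h=sel(W,rc[0]-.08,rc[0]+.08,rc[1]-.08,rc[1]+.08,.06,.18); m=h.mean(0);print('tile',len(h),m, cv2.minAreaRect(h[:,:2].astype(np.float32)))
E
```

```text
rail [0.60716649 0.29739101 0.249     ] [ 0.54698985 -0.06327788  0.249     ] len 0.365654588824217 mid [0.57707817 0.11705657 0.249     ] yaw -9.472393280389037
cap [0.44790293 0.1883125  0.154     ] in stand -0.139140693842218 0.04902568724152823
rack [ 0.4819538  -0.29669866  0.036     ] yaw -13.273727983492108 [np.float64(0.12287163804981335), np.float64(0.09627056749008434), np.float64(0.12054113596662318), np.float64(0.0947338881258915)]
handle top [ 0.47964189 -0.30418816  0.224     ]
top handle 67 [ 0.47995901 -0.30035326  0.21816413] [ 0.49389642 -0.28920568  0.22995198] [ 0.46678486 -0.31525146  0.19169968]
cap 95 [0.44966522 0.18713512 0.15170704] [0.47145374 0.2051552  0.15988575] [0.43237101 0.16903431 0.14512679]
rail 346 [0.57706301 0.11552109 0.24797414] [-0.17064783 -0.9853311  -0.00139116] -9.825496941968694
rack z 406 [ 0.48174757 -0.29191199  0.03531049] ((0.482069194316864, -0.29686230421066284), (0.12107013165950775, 0.10007207840681076), 75.74547576904297)
tile 129 [ 0.48047676 -0.29600718  0.12921803] ((0.4791930615901947, -0.30284199118614197), (0.09447767585515976, 0.031735364347696304), 76.14958953857422)
side handle 147 [ 0.47276663 -0.30697445  0.21298576] [ 0.4885619  -0.29026643  0.22667994] [ 0.46205343 -0.31724154  0.19101562]
cap 72 [0.44333457 0.18383978 0.15352622] [0.46840486 0.20624244 0.15743399] [0.42453855 0.16641729 0.14523587]
rail 217 [0.56973419 0.10487872 0.24903856] [-1.68946302e-01 -9.85625115e-01 -5.28656078e-04] -9.726561860943713
rack z 652 [ 0.46599501 -0.30527253  0.03588695] ((0.47799384593963623, -0.297218918800354), (0.12161070108413696, 0.10248319804668427), 75.71633911132812)
tile 410 [ 0.47168026 -0.30880575  0.11285148] ((0.4767158031463623, -0.30271750688552856), (0.09583056718111038, 0.03495803475379944), 75.40074920654297)
```

Run:
```python
from m import *
th=np.radians(-14);x=np.array([np.cos(th),np.sin(th)]);y=np.array([-x[1],x[0]])
for nm in('top','side'):
    P=pts(nm,np.load(nm[0]+'0.npz')['d']).reshape(-1,3)
    q=P[:,:2]-[.479,-.3035]; X=q@x;Y=q@y;Z=P[:,2]
    for a,b in((.112,.138),(.145,.17)):
        m=(abs(X)<.03)&(abs(Y)<.06)&(Z>a)&(Z<b)
        print(nm,a,np.round(np.sort(X[m])*1000)[::max(1,m.sum()//15)])
s=telemetry.observe();R=np.array(s['tool_rot']);p=np.array(s['position'])
print(s['q'],R)
```

```text
rail [0.60716649 0.29739101 0.249     ] [ 0.54698985 -0.06327788  0.249     ] len 0.365654588824217 mid [0.57707817 0.11705657 0.249     ] yaw -9.472393280389037
cap [0.44790293 0.1883125  0.154     ] in stand -0.139140693842218 0.04902568724152823
rack [ 0.4819538  -0.29669866  0.036     ] yaw -13.273727983492108 [np.float64(0.12287163804981335), np.float64(0.09627056749008434), np.float64(0.12054113596662318), np.float64(0.0947338881258915)]
handle top [ 0.47964189 -0.30418816  0.224     ]
top 0.112 [-15. -15. -11. -11.  -7.  -7.  -7.  -2.   1.   4.   4.]
top 0.145 [-14. -13. -13. -13. -13. -10. -10.  -9.  -7.  -5.  -3.  -3.  -1.   2.
   4.   8.   9.   9.  11.  12.  12.  12.  13.  14.  15.  15.  16.  16.
  16.]
side 0.112 [-20. -19. -19. -18. -18. -17. -17. -16. -15. -14. -13. -12. -10. -10.
  -8.  -6.  -2.]
side 0.145 [-20. -19. -18. -18. -17. -16. -15. -15. -15. -13. -11. -10.  -3.   7.
  10.  10.  12.  13.]
[ 5.34978072e+01  2.18391276e+01  7.43783934e+01 -1.85907093e-03
  8.38577016e+01 -1.23341923e+01] [[-9.12350251e-01  4.09409880e-01 -7.55040298e-04]
 [ 4.09410500e-01  9.12349652e-01 -1.07452964e-03]
 [ 2.48937702e-04 -1.28946881e-03 -9.99999138e-01]]
```

Call:
{"method": "apply_moves", "body": {"motion": [{"tx": -2, "ty": -2, "tz": -3, "turn": -5, "jaw": 0}, {"tx": -4.5, "ty": -5, "tz": -5, "turn": -10, "jaw": 0}, {"tx": -7, "ty": -8, "tz": -7, "turn": -10, "jaw": 0}, {"tx": -9.7, "ty": -10.9, "tz": -7, "turn": -10, "jaw": 0}, {"tx": -12.3, "ty": -13.9, "tz": -7, "turn": -10, "jaw": 0}]}}

```text
time_s: 0.52
position: [0.2806, 0.3231, 0.3188]
tool_rot: [[-0.97, 0.244, 0.001], [0.244, 0.97, 0.0], [-0.001, 0.0, -1.0]]
ft_force: [1.8, 0.3, -0.0]
grip_width: 0.0427
```

Call:
{"method": "apply_moves", "body": {"motion": [{"tx": -1.7, "ty": -2.8, "tz": 0, "turn": 0, "jaw": 0}, {"tx": -3.5, "ty": -5.6, "tz": 0, "turn": 0, "jaw": 0}, {"tx": -5.2, "ty": -8.4, "tz": 0, "turn": 0, "jaw": 0}, {"tx": -6.9, "ty": -11.2, "tz": 0, "turn": 0, "jaw": 0}, {"tx": -8.6, "ty": -14, "tz": 0, "turn": 0, "jaw": 0}]}}

```text
time_s: 0.93
position: [0.3298, 0.1648, 0.3187]
tool_rot: [[-0.97, 0.243, 0.001], [0.243, 0.97, 0.0], [-0.001, 0.0, -1.0]]
ft_force: [0.7, 0.3, -0.1]
grip_width: 0.0427
```

Call:
{"method": "apply_moves", "body": {"motion": [{"tx": -1.7, "ty": -2.8, "tz": 0, "turn": 0, "jaw": 0}, {"tx": -3.5, "ty": -5.6, "tz": 0, "turn": 0, "jaw": 0}, {"tx": -5.2, "ty": -8.4, "tz": 0, "turn": 0, "jaw": 0}, {"tx": -6.9, "ty": -11.2, "tz": 0, "turn": 0, "jaw": 0}, {"tx": -8.6, "ty": -14, "tz": 0, "turn": 0, "jaw": 0}]}}

```text
time_s: 1.35
position: [0.379, 0.0065, 0.3187]
tool_rot: [[-0.97, 0.244, 0.001], [0.244, 0.97, 0.0], [-0.001, 0.0, -1.0]]
ft_force: [1.0, 0.8, -0.1]
grip_width: 0.0427
```

Call:
{"method": "apply_moves", "body": {"motion": [{"tx": -1.7, "ty": -2.8, "tz": 0, "turn": 0, "jaw": 0}, {"tx": -3.5, "ty": -5.6, "tz": 0, "turn": 0, "jaw": 0}, {"tx": -5.2, "ty": -8.4, "tz": 0, "turn": 0, "jaw": 0}, {"tx": -6.9, "ty": -11.2, "tz": 0, "turn": 0, "jaw": 0}, {"tx": -8.6, "ty": -14, "tz": 0, "turn": 0, "jaw": 0}]}}

```text
time_s: 1.77
position: [0.4283, -0.1519, 0.3184]
tool_rot: [[-0.97, 0.244, 0.0], [0.244, 0.97, 0.001], [-0.0, 0.001, -1.0]]
ft_force: [0.7, 0.3, -0.6]
grip_width: 0.0426
```

Call:
{"method": "apply_moves", "body": {"motion": [{"tx": -2, "ty": -3, "tz": 0, "turn": 0, "jaw": 0}, {"tx": -4.5, "ty": -7, "tz": 0, "turn": 0, "jaw": 0}, {"tx": -7, "ty": -11, "tz": 1, "turn": 0, "jaw": 0}, {"tx": -8.6, "ty": -13.5, "tz": 3, "turn": 0, "jaw": 0}, {"tx": -8.6, "ty": -13.5, "tz": 5, "turn": 0, "jaw": 0}]}}

```text
time_s: 2.18
position: [0.4796, -0.3091, 0.2668]
tool_rot: [[-0.969, 0.248, 0.001], [0.248, 0.969, -0.001], [-0.001, -0.001, -1.0]]
ft_force: [-0.1, 0.0, -0.9]
grip_width: 0.0426
```

Run:
```python
from h import *
s=telemetry.observe();print(s['position'],s['time_s'],s['q'])
a,_=snap('side','s1'); u,v=proj('side',[.479,-.3035,.224]);print(u,v,[proj('side',q) for q in ([.479,-.3035,.012],list(s['position']))])
b,_=snap('top','t1')
A=cv2.resize(a[200:320,240:360],(560,560),interpolation=2)
cv2.imwrite('pics/g1.png',A[:,:,::-1])
```

```text
[ 0.47963964 -0.30905346  0.266767  ] 2.1833 [-4.46749783e+01  2.31848197e+01  6.90426929e+01 -1.02250366e-02
  8.76823003e+01 -1.20342467e+02]
304.0189716854333 248.6327330668374 [(np.float64(299.6819803160137), np.float64(300.2717119353226)), (np.float64(306.6062434015618), np.float64(237.83065528717043))]
```

View pics/g1.png

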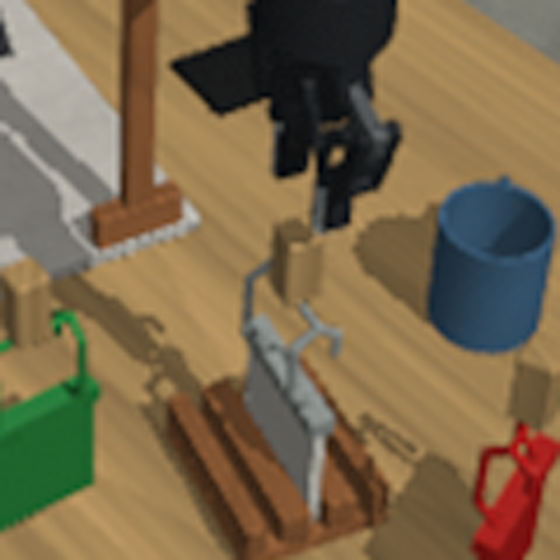

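The picture shows the handle top at about (304,249) in image pixels, which matches my estimate. The jaws are above it, about 5 mm too far toward -y. I'll correct that, descend and grip.

Call:
{"method": "apply_moves", "body": {"motion": [{"tx": 0.2, "ty": 0.5, "tz": 0, "turn": 0, "jaw": 0}, {"tx": 0.2, "ty": 0.5, "tz": 1.5, "turn": 0, "jaw": 0}, {"tx": 0.2, "ty": 0.5, "tz": 3.5, "turn": 0, "jaw": 0}, {"tx": 0.2, "ty": 0.5, "tz": 5.5, "turn": 0, "jaw": 0}, {"tx": 0.2, "ty": 0.5, "tz": 6.5, "turn": 0, "jaw": 0}], "squeeze": 45}}

```text
time_s: 2.7
position: [0.4765, -0.2968, 0.1989]
tool_rot: [[-0.97, 0.245, -0.006], [0.245, 0.97, 0.007], [0.008, 0.005, -1.0]]
ft_force: [-0.6, 0.8, -0.3]
grip_width: 0.043
```

Call:
{"method": "apply_moves", "body": {"motion": [{"tx": 0, "ty": 0, "tz": 0.1, "turn": 0, "jaw": -0.5}, {"tx": 0, "ty": 0, "tz": 0.1, "turn": 0, "jaw": -1}, {"tx": 0, "ty": 0, "tz": 0.1, "turn": 0, "jaw": -1}, {"tx": 0, "ty": 0, "tz": 0.1, "turn": 0, "jaw": -1}, {"tx": 0, "ty": 0, "tz": 0.1, "turn": 0, "jaw": -1}]}}

```text
time_s: 3.12
position: [0.4767, -0.2968, 0.1988]
tool_rot: [[-0.97, 0.245, -0.005], [0.245, 0.97, 0.006], [0.007, 0.005, -1.0]]
ft_force: [-0.1, -0.0, -2.7]
grip_width: 0.0235
```

Call:
{"method": "apply_moves", "body": {"motion": [{"tx": 0, "ty": 0, "tz": -1, "turn": 0, "jaw": -1}, {"tx": 0, "ty": 0, "tz": -2.5, "turn": 0, "jaw": -1}, {"tx": 0, "ty": 0, "tz": -5, "turn": 0, "jaw": -1}, {"tx": 0, "ty": 0, "tz": -8.5, "turn": 0, "jaw": -1}, {"tx": 0, "ty": 0, "tz": -12.6, "turn": 0, "jaw": -1}]}}

```text
time_s: 3.53
position: [0.4768, -0.2972, 0.3253]
tool_rot: [[-0.97, 0.245, -0.008], [0.245, 0.97, 0.008], [0.009, 0.006, -1.0]]
ft_force: [0.6, -0.1, -1.9]
grip_width: 0.0239
```

Call:
{"method": "apply_moves", "body": {"motion": [{"tx": 0, "ty": 0, "tz": 0, "turn": 0, "jaw": -1}, {"tx": 0, "ty": 0, "tz": 0, "turn": 0, "jaw": -1}]}}

```text
time_s: 3.7
position: [0.4771, -0.2974, 0.3277]
tool_rot: [[-0.97, 0.245, -0.004], [0.245, 0.97, 0.005], [0.005, 0.004, -1.0]]
ft_force: [-0.0, -0.2, -3.0]
grip_width: 0.0236
```

Call:
{"method": "apply_moves", "body": {"motion": [{"tx": 0.4, "ty": 1.5, "tz": 0, "turn": 0, "jaw": -1}, {"tx": 1.1, "ty": 4.5, "tz": 0, "turn": 0, "jaw": -1}, {"tx": 1.9, "ty": 8, "tz": 0, "turn": 0, "jaw": -1}, {"tx": 2.7, "ty": 12, "tz": 0, "turn": 0, "jaw": -1}, {"tx": 3.5, "ty": 16, "tz": 0, "turn": 0, "jaw": -1}]}}

```text
time_s: 4.12
position: [0.4814, -0.1315, 0.327]
tool_rot: [[-0.969, 0.246, -0.006], [0.246, 0.969, 0.006], [0.008, 0.005, -1.0]]
ft_force: [0.4, 0.7, -1.5]
grip_width: 0.0231
```

Call:
{"method": "apply_moves", "body": {"motion": [{"tx": 0.9, "ty": 4, "tz": 0, "turn": -1, "jaw": -1}, {"tx": 1.8, "ty": 8, "tz": 0, "turn": -2, "jaw": -1}, {"tx": 2.6, "ty": 11.5, "tz": 0, "turn": -3.5, "jaw": -1}, {"tx": 3.3, "ty": 14, "tz": 0, "turn": -4.5, "jaw": -1}, {"tx": 3.5, "ty": 15.5, "tz": 0, "turn": -4.5, "jaw": -1}]}}

```text
time_s: 4.53
position: [0.484, 0.0309, 0.3269]
tool_rot: [[-0.986, 0.165, -0.009], [0.165, 0.986, 0.008], [0.01, 0.006, -1.0]]
ft_force: [0.6, 0.7, -1.7]
grip_width: 0.0234
```

Call:
{"method": "apply_moves", "body": {"motion": [{"tx": 0, "ty": 0, "tz": 0, "turn": 0, "jaw": -1}, {"tx": 0, "ty": 0, "tz": 0, "turn": 0, "jaw": -1}]}}

```text
time_s: 4.7
position: [0.4831, 0.0321, 0.3258]
tool_rot: [[-0.987, 0.163, -0.011], [0.163, 0.987, 0.008], [0.012, 0.006, -1.0]]
ft_force: [0.4, -0.1, -1.9]
grip_width: 0.0235
```

```bash
cat > look.py <<'E'
# carrier vs TCP and rail, both cameras, in the stand frame (x normal offset, y along rail)
import sys
from h import *
tag=sys.argv[1]; th=np.radians(-9.7); x=np.array([np.cos(th),np.sin(th)]); y=np.array([-x[1],x[0]])
s=telemetry.observe(); p=np.array(s['position']); R=np.array(s['tool_rot'])
print(s['time_s'],'tcp',p.round(4),'stand',(p[:2]@x-.548).round(4),(p[:2]@y-.2126).round(4),'jaw yaw',np.degrees(np.arctan2(R[1,1],R[0,1]))-90)
for n in('side','top'):
    a,d=snap(n,n[0]+tag); P=pts(n,d).reshape(-1,3); P=P[~np.isnan(P[:,0])]
    X=P[:,:2]@x-.548; Y=P[:,:2]@y-.2126; Z=P[:,2]; X0=p[:2]@x-.548; Y0=p[:2]@y-.2126
    k=p[2]-.187
    m=(abs(X-X0)<.04)&(abs(Y-Y0)<.07)&(Z>k+.015)&(Z<k+.085)
    if m.sum()>20:
        q=np.c_[X,Y,Z][m]; b=cv2.minAreaRect(P[m,:2].astype(np.float32)); A=np.c_[q[:,1]-Y0,q[:,2]-k-.05,np.ones(len(q))]; c=np.linalg.lstsq(A,q[:,0],rcond=None)[0]
        print(n,'tile n',len(q),'mid',np.median(q,0).round(4),'Y range',np.percentile(q[:,1],[1,99]).round(4),'slope x/y,x/z',c.round(4))
    m=(abs(X)<.03)&(abs(Y)<.15)&(abs(Y-Y0)>.06)&(abs(Z-.245)<.03)
    print(n,'rail',m.sum(),X[m].mean().round(4),Z[m].mean().round(4))
E
python3 look.py 2
python3 - <<'E'
from h import *
a=np.load('s2.npz')['im'];A=cv2.resize(a[120:300,170:320],(580,696)[:2],interpolation=2)
cv2.imwrite('pics/h2.png',A[:590,:,::-1])
E
```

```text
4.7 tcp [0.4831 0.0321 0.3258] stand -0.0772 -0.0996 jaw yaw -9.370050121855272
side tile n 203 mid [-0.0793 -0.1092  0.187 ] Y range [-0.1449 -0.0528] slope x/y,x/z [-0.0255  0.0131 -0.0792]
side rail 35 -0.0045 0.2491
top rail 174 0.0015 0.2479
```

View pics/h2.png

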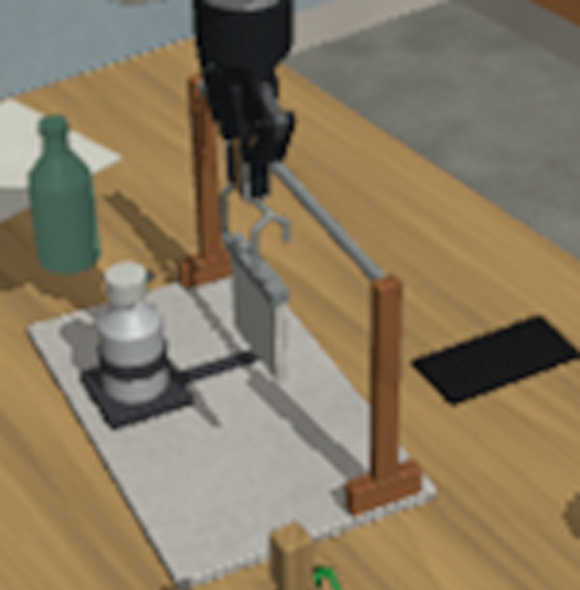

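The carrier hangs upright in the jaws at about (258,290) in the crop, on the sprayer side of the rail and well clear of the posts and the sprayer. I'll check the height of the strip and hooks before inserting.

Run:
```python
from h import *
th=np.radians(-9.7); x=np.array([np.cos(th),np.sin(th)]); y=np.array([-x[1],x[0]])
P=pts('side',np.load('s2.npz')['d']).reshape(-1,3)
X=P[:,:2]@x-.548;Y=P[:,:2]@y-.2126;Z=P[:,2]
m=(abs(X+.075)<.03)&(abs(Y+.1)<.06)
for z in np.arange(.13,.32,.006):
    k=m&(Z>=z)&(Z<z+.006)
    if k.sum(): print(round(z,3),k.sum(),np.round([X[k].min(),X[k].max(),Y[k].min(),Y[k].max()],3))
```

```text
0.136 2 [-0.079 -0.079 -0.143 -0.112]
0.142 19 [-0.082 -0.074 -0.143 -0.059]
0.148 19 [-0.082 -0.074 -0.142 -0.058]
0.154 16 [-0.082 -0.075 -0.143 -0.062]
0.16 20 [-0.081 -0.075 -0.145 -0.058]
0.166 16 [-0.081 -0.076 -0.145 -0.058]
0.172 19 [-0.081 -0.074 -0.147 -0.067]
0.178 18 [-0.081 -0.073 -0.142 -0.06 ]
0.184 16 [-0.08  -0.077 -0.145 -0.056]
0.19 23 [-0.082 -0.074 -0.146 -0.054]
0.196 19 [-0.081 -0.074 -0.143 -0.052]
0.202 21 [-0.082 -0.074 -0.144 -0.055]
0.208 18 [-0.081 -0.074 -0.144 -0.052]
0.214 14 [-0.081 -0.074 -0.144 -0.067]
0.22 7 [-0.084 -0.07  -0.145 -0.058]
0.226 27 [-0.085 -0.067 -0.15  -0.068]
0.232 72 [-0.085 -0.066 -0.147 -0.049]
0.238 12 [-0.086 -0.07  -0.143 -0.069]
0.244 10 [-0.091 -0.081 -0.133 -0.067]
0.25 6 [-0.09  -0.087 -0.13  -0.068]
0.256 4 [-0.09  -0.087 -0.132 -0.068]
0.262 8 [-0.091 -0.086 -0.133 -0.069]
0.268 6 [-0.091 -0.062 -0.131 -0.07 ]
0.274 8 [-0.09  -0.058 -0.132 -0.071]
0.28 9 [-0.092 -0.059 -0.132 -0.068]
0.286 10 [-0.092 -0.059 -0.133 -0.068]
0.292 19 [-0.092 -0.061 -0.133 -0.066]
0.298 16 [-0.082 -0.063 -0.135 -0.071]
0.304 7 [-0.087 -0.066 -0.118 -0.094]
0.31 11 [-0.09  -0.065 -0.12  -0.083]
0.316 20 [-0.091 -0.064 -0.125 -0.082]
```

Call:
{"method": "apply_moves", "body": {"motion": [{"tx": -0.5, "ty": 0, "tz": 0.4, "turn": 0, "jaw": -1}, {"tx": -1.5, "ty": 0, "tz": 0.8, "turn": 0, "jaw": -1}, {"tx": -3, "ty": 0, "tz": 0.8, "turn": 0, "jaw": -1}, {"tx": -4, "ty": 0, "tz": 0.8, "turn": 0, "jaw": -1}, {"tx": -4.2, "ty": 0, "tz": 0.8, "turn": 0, "jaw": -1}]}}

```text
time_s: 5.22
position: [0.5268, 0.0224, 0.3165]
tool_rot: [[-0.986, 0.167, -0.011], [0.167, 0.986, 0.008], [0.012, 0.006, -1.0]]
ft_force: [0.1, 0.0, -1.6]
grip_width: 0.0237
```

Call:
{"method": "apply_moves", "body": {"motion": [{"tx": 0, "ty": 0, "tz": 0, "turn": 0, "jaw": -1}]}}

```text
time_s: 5.3
position: [0.5274, 0.0217, 0.3158]
tool_rot: [[-0.986, 0.168, -0.012], [0.168, 0.986, 0.008], [0.013, 0.006, -1.0]]
ft_force: [-0.8, -0.1, -1.8]
grip_width: 0.0232
```

Call:
{"method": "apply_moves", "body": {"motion": [{"tx": -0.3, "ty": 0, "tz": -0.25, "turn": 0, "jaw": -1}, {"tx": -1, "ty": 0, "tz": -0.25, "turn": 0, "jaw": -1}, {"tx": -1.8, "ty": 0, "tz": -0.25, "turn": 0, "jaw": -1}, {"tx": -2.4, "ty": 0, "tz": -0.25, "turn": 0, "jaw": -1}, {"tx": -2.8, "ty": 0, "tz": -0.25, "turn": 0, "jaw": -1}]}}

```text
time_s: 5.72
position: [0.5558, 0.0168, 0.3177]
tool_rot: [[-0.986, 0.168, -0.012], [0.168, 0.986, 0.008], [0.013, 0.006, -1.0]]
ft_force: [-0.5, -0.1, -1.5]
grip_width: 0.0234
```

Call:
{"method": "apply_moves", "body": {"motion": [{"tx": 0, "ty": 0, "tz": 0, "turn": 0, "jaw": -1}]}}

```text
time_s: 5.8
position: [0.5565, 0.0167, 0.3174]
tool_rot: [[-0.986, 0.168, -0.012], [0.168, 0.986, 0.008], [0.013, 0.006, -1.0]]
ft_force: [-0.3, 0.1, -2.6]
grip_width: 0.0234
```

```bash
python3 look.py 3
python3 - <<'E'
from h import *
th=np.radians(-9.7); x=np.array([np.cos(th),np.sin(th)]); y=np.array([-x[1],x[0]])
P=pts('side',np.load('s3.npz')['d']).reshape(-1,3)
X=P[:,:2]@x-.548;Y=P[:,:2]@y-.2126;Z=P[:,2]
m=(abs(X)<.03)&(abs(Y+.1)<.06)
for z in np.arange(.214,.3,.006):
    k=m&(Z>=z)&(Z<z+.006)
    if k.sum(): print(round(z,3),k.sum(),np.round([X[k].min(),X[k].max(),Y[k].min(),Y[k].max()],3))
a=np.load('s3.npz')['im'];A=cv2.resize(a[135:225,210:310],(600,540),interpolation=2)
cv2.imwrite('pics/h3.png',A[:,:,::-1])
E
```

```text
5.8 tcp [0.5565 0.0167 0.3174] stand -0.0022 -0.1024 jaw yaw -9.670787165640263
side tile n 222 mid [-0.0047 -0.109   0.1786] Y range [-0.1495 -0.0568] slope x/y,x/z [-0.0205  0.0156 -0.0045]
side rail 111 -0.0043 0.2494
top rail 177 0.0015 0.2476
0.214 18 [-0.009  0.008 -0.149 -0.066]
0.22 29 [-0.01   0.006 -0.15  -0.058]
0.226 39 [-0.01   0.004 -0.148 -0.057]
0.232 9 [-0.014 -0.002 -0.137 -0.072]
0.238 11 [-0.016 -0.004 -0.147 -0.064]
0.244 41 [-0.017  0.004 -0.16  -0.045]
0.25 43 [-0.017  0.002 -0.159 -0.043]
0.256 6 [-0.017 -0.014 -0.136 -0.072]
0.262 7 [-0.017  0.014 -0.138 -0.073]
0.268 8 [-0.019  0.014 -0.134 -0.07 ]
0.274 8 [-0.017  0.012 -0.137 -0.071]
0.28 12 [-0.017  0.014 -0.137 -0.069]
0.286 12 [-0.012  0.01  -0.137 -0.071]
0.292 11 [-0.012  0.01  -0.135 -0.099]
0.298 12 [-0.013  0.01  -0.12  -0.088]
```

View pics/h3.png

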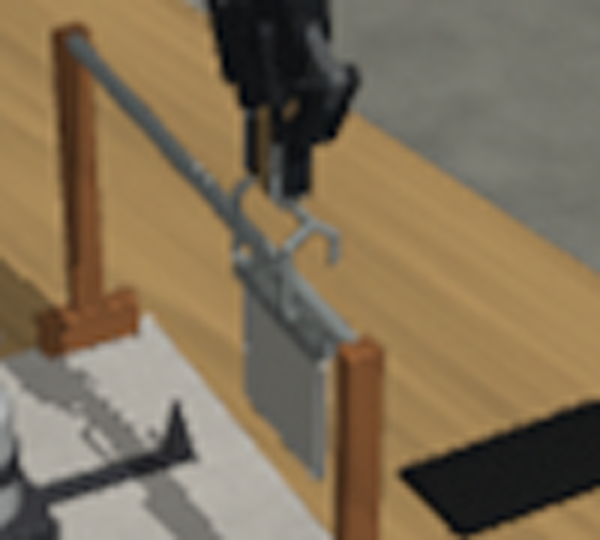

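The rail lies in the gap between the hook tips and the strip, centred within about 1 mm. The tips show at (332,245) in the crop, beyond the rail. Lowering now.

Call:
{"method": "apply_moves", "body": {"motion": [{"tx": 0, "ty": 0, "tz": 0.6, "turn": 0, "jaw": -1}, {"tx": 0, "ty": 0, "tz": 1.4, "turn": 0, "jaw": -1}, {"tx": 0, "ty": 0, "tz": 2.2, "turn": 0, "jaw": -1}, {"tx": 0, "ty": 0, "tz": 2.8, "turn": 0, "jaw": -1}, {"tx": 0, "ty": 0, "tz": 3.1, "turn": 0, "jaw": -1}]}}

```text
time_s: 6.32
position: [0.5551, 0.0172, 0.2851]
tool_rot: [[-0.986, 0.168, -0.015], [0.168, 0.986, 0.008], [0.016, 0.006, -1.0]]
ft_force: [0.2, 0.6, -1.6]
grip_width: 0.0234
```

Call:
{"method": "apply_moves", "body": {"motion": [{"tx": 0, "ty": 0, "tz": 0.1, "turn": 0, "jaw": -1}, {"tx": 0, "ty": 0, "tz": 0.1, "turn": 0, "jaw": -1}]}}

```text
time_s: 6.48
position: [0.5549, 0.0172, 0.2836]
tool_rot: [[-0.986, 0.168, -0.015], [0.168, 0.986, 0.009], [0.017, 0.006, -1.0]]
ft_force: [-0.1, -0.8, -1.9]
grip_width: 0.0234
```

Call:
{"method": "apply_moves", "body": {"motion": [{"tx": -0.1, "ty": 0, "tz": 0.1, "turn": 0, "jaw": -1}, {"tx": -0.1, "ty": 0, "tz": 0.1, "turn": 0, "jaw": -1}]}}

```text
time_s: 6.65
position: [0.5561, 0.017, 0.2826]
tool_rot: [[-0.986, 0.168, -0.015], [0.168, 0.986, 0.009], [0.016, 0.006, -1.0]]
ft_force: [0.2, 0.3, -1.5]
grip_width: 0.0235
```

Call:
{"method": "apply_moves", "body": {"motion": [{"tx": 0, "ty": 0, "tz": 0.1, "turn": 0, "jaw": -1}, {"tx": 0, "ty": 0, "tz": 0.1, "turn": 0, "jaw": -1}]}}

```text
time_s: 6.82
position: [0.5562, 0.017, 0.2823]
tool_rot: [[-0.986, 0.168, -0.014], [0.168, 0.986, 0.008], [0.015, 0.006, -1.0]]
ft_force: [0.1, 0.6, 2.4]
grip_width: 0.0234
```

Call:
{"method": "apply_moves", "body": {"motion": [{"tx": 0, "ty": 0, "tz": 0, "turn": 0, "jaw": -1}, {"tx": 0, "ty": 0, "tz": 0, "turn": 0, "jaw": -1}, {"tx": 0, "ty": 0, "tz": 0, "turn": 0, "jaw": -1}]}}

```text
time_s: 7.07
position: [0.5562, 0.017, 0.2824]
tool_rot: [[-0.986, 0.168, -0.014], [0.168, 0.986, 0.008], [0.015, 0.006, -1.0]]
ft_force: [-0.7, 0.2, 0.7]
grip_width: 0.0231
```

```bash
python3 look.py 4
python3 - <<'E'
from h import *
th=np.radians(-9.7); x=np.array([np.cos(th),np.sin(th)]); y=np.array([-x[1],x[0]])
for p in (ray('side',239.1,202.1,.056),ray('top',160+327/6-.4,160+150/6-.4,.056)): print(p,p[:2]@x-.548,p[:2]@y-.2126)
P=pts('side',np.load('s4.npz')['d']).reshape(-1,3)
X=P[:,:2]@x-.548;Y=P[:,:2]@y-.2126;Z=P[:,2]
m=(abs(X)<.03)&(abs(Y+.1)<.06)
for z in np.arange(.196,.27,.006):
    k=m&(Z>=z)&(Z<z+.006)
    if k.sum(): print(round(z,3),k.sum(),np.round([X[k].min(),X[k].max(),Y[k].min(),Y[k].max()],3))
# pointer: dark points near x=0 above the strip
for n in('side','top'):
    d=np.load(n[0]+'4.npz');P=pts(n,d['d']);im=d['im'].astype(int)
    X=P[:,:,:2]@x-.548;Y=P[:,:,:2]@y-.2126;Z=P[:,:,2]
    m=(im.max(2)<95)&(abs(X)<.04)&(abs(Y-.045)<.03)&(Z>.02)&(Z<.07)
    print(n,m.sum(),[np.round(q,3) for q in zip(X[m],Y[m],Z[m])][::4])
E
```

```text
7.0667 tcp [0.5562 0.017  0.2824] stand -0.0026 -0.1021 jaw yaw -9.66478966661063
side tile n 214 mid [-0.0054 -0.1132  0.1434] Y range [-0.1479 -0.059 ] slope x/y,x/z [-0.0307  0.0121 -0.0052]
side rail 117 -0.0042 0.2493
top rail 177 0.0015 0.248
[0.58073407 0.15875803 0.056     ] -0.0023174498356617335 0.04173586220529929
[0.58261912 0.16026231 0.056     ] -0.0007128063406817153 0.04353625296043867
0.196 8 [-0.009 -0.002 -0.152 -0.066]
0.202 9 [-0.019 -0.01  -0.136 -0.072]
0.208 5 [-0.017 -0.014 -0.134 -0.065]
0.214 8 [-0.018 -0.014 -0.133 -0.07 ]
0.22 5 [-0.018 -0.014 -0.135 -0.071]
0.226 5 [-0.018 -0.014 -0.132 -0.071]
0.232 9 [-0.018  0.014 -0.136 -0.07 ]
0.238 13 [-0.018  0.014 -0.143 -0.072]
0.244 51 [-0.018  0.015 -0.159 -0.042]
0.25 34 [-0.016  0.012 -0.158 -0.041]
0.256 13 [-0.009  0.01  -0.135 -0.077]
0.262 8 [-0.013  0.009 -0.119 -0.091]
0.268 15 [-0.017  0.011 -0.125 -0.086]
side 23 [array([-0.003,  0.042,  0.056]), array([-0.002,  0.044,  0.041]), array([-0.001,  0.038,  0.04 ]), array([-0.009,  0.048,  0.026]), array([0.004, 0.041, 0.026]), array([-0.001,  0.039,  0.024])]
top 17 [array([0.007, 0.047, 0.037]), array([0.002, 0.045, 0.049]), array([-0.002,  0.048,  0.048]), array([-0.004,  0.046,  0.032]), array([-0.025,  0.043,  0.02 ])]
```

Call:
{"method": "apply_moves", "body": {"motion": [{"tx": 0, "ty": 0.6, "tz": 0.05, "turn": 0, "jaw": -1}, {"tx": 0, "ty": 1.8, "tz": 0.05, "turn": 0, "jaw": -1}, {"tx": 0, "ty": 3.2, "tz": 0.05, "turn": 0, "jaw": -1}, {"tx": 0, "ty": 4.6, "tz": 0.05, "turn": 0, "jaw": -1}, {"tx": 0, "ty": 5.5, "tz": 0.05, "turn": 0, "jaw": -1}]}}

```text
time_s: 7.58
position: [0.5654, 0.0726, 0.2821]
tool_rot: [[-0.986, 0.167, -0.014], [0.167, 0.986, 0.008], [0.015, 0.006, -1.0]]
ft_force: [-1.1, -0.7, -0.1]
grip_width: 0.0238
```

Call:
{"method": "apply_moves", "body": {"motion": [{"tx": 0, "ty": 0.8, "tz": 0.05, "turn": 0, "jaw": -1}, {"tx": 0, "ty": 2.2, "tz": 0.05, "turn": 0, "jaw": -1}, {"tx": 0, "ty": 3.6, "tz": 0.05, "turn": 0, "jaw": -1}, {"tx": 0, "ty": 4.8, "tz": 0.05, "turn": 0, "jaw": -1}, {"tx": 0, "ty": 5.6, "tz": 0.05, "turn": 0, "jaw": -1}]}}

```text
time_s: 8.0
position: [0.5749, 0.1293, 0.2818]
tool_rot: [[-0.986, 0.167, -0.014], [0.166, 0.986, 0.008], [0.016, 0.006, -1.0]]
ft_force: [-2.0, -2.1, 1.3]
grip_width: 0.0236
```

Call:
{"method": "apply_moves", "body": {"motion": [{"tx": 0, "ty": 0.5, "tz": 0.05, "turn": 0, "jaw": -1}, {"tx": 0, "ty": 1.2, "tz": 0.05, "turn": 0, "jaw": -1}, {"tx": 0, "ty": 1.9, "tz": 0.05, "turn": 0, "jaw": -1}, {"tx": 0, "ty": 2.4, "tz": 0.05, "turn": 0, "jaw": -1}, {"tx": 0, "ty": 2.7, "tz": 0.05, "turn": 0, "jaw": -1}]}}

```text
time_s: 8.42
position: [0.5794, 0.1564, 0.2816]
tool_rot: [[-0.986, 0.166, -0.014], [0.166, 0.986, 0.008], [0.016, 0.006, -1.0]]
ft_force: [-4.0, -3.6, 4.2]
grip_width: 0.0235
```

Call:
{"method": "apply_moves", "body": {"motion": [{"tx": 0, "ty": 0, "tz": 0, "turn": 0, "jaw": -1}, {"tx": 0, "ty": 0, "tz": 0, "turn": 0, "jaw": -1}]}}

```text
time_s: 8.58
position: [0.5795, 0.1573, 0.2816]
tool_rot: [[-0.986, 0.166, -0.014], [0.165, 0.986, 0.01], [0.015, 0.008, -1.0]]
ft_force: [-2.2, 3.8, 2.1]
grip_width: 0.0238
```

```bash
python3 look.py 5
python3 - <<'E'
from h import *
th=np.radians(-9.7); x=np.array([np.cos(th),np.sin(th)]); y=np.array([-x[1],x[0]])
P=pts('side',np.load('s5.npz')['d']).reshape(-1,3)
X=P[:,:2]@x-.548;Y=P[:,:2]@y-.2126;Z=P[:,2]
m=(abs(X)<.03)&(abs(Y-.045)<.06)
for z in np.arange(.208,.27,.006):
    k=m&(Z>=z)&(Z<z+.006)
    if k.sum(): print(round(z,3),k.sum(),np.round([X[k].min(),X[k].max(),Y[k].min(),Y[k].max()],3))
a=np.load('s5.npz')['im'];A=cv2.resize(a[130:250,180:300],(590,590),interpolation=2)
cv2.imwrite('pics/h5.png',A[:,:,::-1])
E
```

```text
8.5833 tcp [0.5795 0.1573 0.2816] stand -0.0033 0.0401 jaw yaw -9.526910553792789
side tile n 175 mid [-0.0065  0.0303  0.1442] Y range [-0.007   0.0814] slope x/y,x/z [-0.0323  0.01   -0.0063]
side rail 129 -0.0041 0.2493
top rail 142 0.0012 0.2477
0.208 6 [-0.02  -0.016  0.006  0.07 ]
0.214 5 [-0.018 -0.015  0.007  0.075]
0.22 2 [-0.017 -0.014  0.067  0.072]
0.226 7 [-0.019  0.016  0.007  0.074]
0.232 7 [-0.018  0.016  0.006  0.071]
0.238 9 [-0.019  0.014 -0.012  0.074]
0.244 35 [-0.019  0.016 -0.012  0.102]
0.25 31 [-0.018  0.008 -0.012  0.099]
0.256 11 [-0.013 -0.     0.006  0.048]
0.262 4 [-0.012  0.005  0.023  0.055]
0.268 13 [-0.018 -0.005  0.017  0.058]
```

View pics/h5.png

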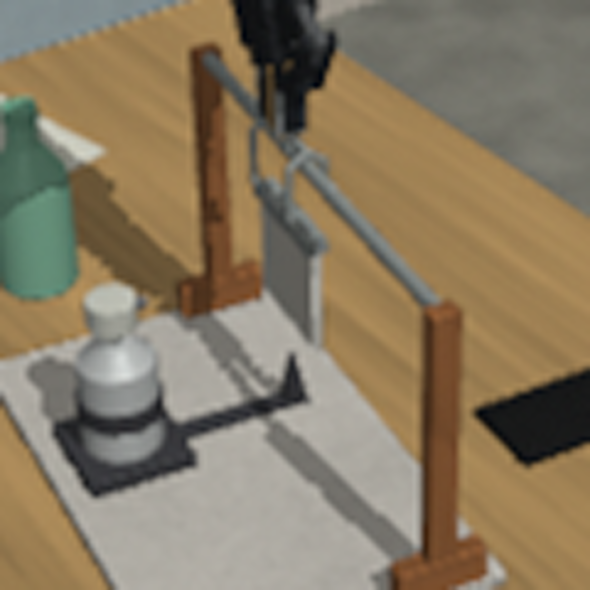

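The picture shows the hooks on the rail and the tile almost above the pointer (tip at (291,357) in the crop), about 5 mm short. I'll make a small correction and then release.

Call:
{"method": "apply_moves", "body": {"motion": [{"tx": 0, "ty": 0.3, "tz": 0, "turn": 0, "jaw": -1}, {"tx": 0, "ty": 0.5, "tz": 0, "turn": 0, "jaw": -1}, {"tx": 0, "ty": 0.5, "tz": 0, "turn": 0, "jaw": -1}]}}

```text
time_s: 8.93
position: [0.5803, 0.1621, 0.2816]
tool_rot: [[-0.986, 0.166, -0.014], [0.166, 0.986, 0.01], [0.015, 0.008, -1.0]]
ft_force: [-2.1, 1.8, 2.6]
grip_width: 0.0232
```

Call:
{"method": "apply_moves", "body": {"motion": [{"tx": 0, "ty": 0, "tz": 0, "turn": 0, "jaw": -1}, {"tx": 0, "ty": 0, "tz": 0, "turn": 0, "jaw": -1}]}}

```text
time_s: 9.1
position: [0.5804, 0.1623, 0.2816]
tool_rot: [[-0.986, 0.166, -0.014], [0.166, 0.986, 0.01], [0.015, 0.008, -1.0]]
ft_force: [-2.3, 0.2, 3.0]
grip_width: 0.0232
```

Call:
{"method": "apply_moves", "body": {"motion": [{"tx": 0, "ty": 0, "tz": 0, "turn": 0, "jaw": -0.4}, {"tx": 0, "ty": 0, "tz": 0, "turn": 0, "jaw": -0.3}, {"tx": 0, "ty": 0, "tz": 0, "turn": 0, "jaw": -0.2}, {"tx": 0, "ty": 0, "tz": 0, "turn": 0, "jaw": -0.1}, {"tx": 0, "ty": 0, "tz": 0, "turn": 0, "jaw": 0}]}}

```text
time_s: 9.52
position: [0.5804, 0.1622, 0.2815]
tool_rot: [[-0.986, 0.166, -0.014], [0.166, 0.986, 0.01], [0.015, 0.008, -1.0]]
ft_force: [-0.2, -0.2, 0.2]
grip_width: 0.0425
```

Call:
{"method": "apply_moves", "body": {"motion": [{"tx": 0, "ty": 0, "tz": 0, "turn": 0, "jaw": 0}, {"tx": 0, "ty": 0, "tz": -0.5, "turn": 0, "jaw": 0}, {"tx": 0, "ty": 0, "tz": -2, "turn": 0, "jaw": 0}, {"tx": 0, "ty": 0, "tz": -4, "turn": 0, "jaw": 0}, {"tx": 0, "ty": 0, "tz": -6.5, "turn": 0, "jaw": 0}]}}

```text
time_s: 9.93
position: [0.581, 0.1615, 0.3467]
tool_rot: [[-0.986, 0.166, -0.016], [0.166, 0.986, 0.01], [0.017, 0.007, -1.0]]
ft_force: [-0.5, -0.0, -0.8]
grip_width: 0.0427
```

Call:
{"method": "apply_moves", "body": {"motion": [{"tx": 1, "ty": 0, "tz": 0, "turn": 0, "jaw": -0.5}, {"tx": 3, "ty": 0, "tz": 0, "turn": 0, "jaw": -1}, {"tx": 6, "ty": 0, "tz": 0, "turn": 0, "jaw": -1}, {"tx": 9, "ty": 0, "tz": 0, "turn": 0, "jaw": -1}, {"tx": 12, "ty": 0, "tz": 0, "turn": 0, "jaw": -1}]}}

```text
time_s: 10.35
position: [0.4614, 0.1814, 0.349]
tool_rot: [[-0.986, 0.166, -0.016], [0.166, 0.986, 0.01], [0.017, 0.008, -1.0]]
ft_force: [-0.1, 0.6, 1.4]
grip_width: 0.0001
```

Call:
{"method": "apply_moves", "body": {"motion": [{"tx": 0, "ty": 0, "tz": 0, "turn": 0, "jaw": -1}, {"tx": 0, "ty": 0, "tz": 0, "turn": 0, "jaw": -1}, {"tx": 0, "ty": 0, "tz": 0, "turn": 0, "jaw": -1}]}}

```text
time_s: 10.6
position: [0.4619, 0.1814, 0.3494]
tool_rot: [[-0.986, 0.166, -0.015], [0.166, 0.986, 0.01], [0.016, 0.008, -1.0]]
ft_force: [0.2, 1.0, 0.1]
grip_width: -0.0002
```

```bash
cat > chk.py <<'E'
import sys
from h import *
tag=sys.argv[1]
s=telemetry.observe();print(s['time_s'],np.round(s['position'],4),np.round(s['tool_rot'],3).tolist(),s['grip_width'],s['ft_force'])
th=np.radians(-9.7); x=np.array([np.cos(th),np.sin(th)]); y=np.array([-x[1],x[0]])
for n in('side','top'):
    im,d=snap(n,n[0]+tag); P=pts(n,d).reshape(-1,3)
    X=P[:,:2]@x-.548;Y=P[:,:2]@y-.2126;Z=P[:,2]
    for nm,m in(('hooks',(abs(X)<.025)&(abs(X)>.011)&(abs(Y-.045)<.06)&(Z>.20)&(Z<.25)),('handle',(abs(X)<.03)&(abs(Y-.045)<.06)&(Z>.27)&(Z<.32)),('tile',(abs(X)<.03)&(abs(Y-.045)<.08)&(Z>.105)&(Z<.18)),('cap',(abs(X+.139)<.03)&(abs(Y-.046)<.03)&(Z>.142)&(Z<.16))):
        if m.sum(): print(n,nm,m.sum(),'X',np.percentile(X[m],[2,50,98]).round(3),'Y',np.percentile(Y[m],[2,50,98]).round(3),'Z',np.percentile(Z[m],[2,50,98]).round(3))
E
python3 chk.py 6
```

```text
10.6 [0.4619 0.1814 0.3494] [[-0.986, 0.166, -0.015], [0.166, 0.986, 0.01], [0.016, 0.008, -1.0]] -0.00017658528353105203 [0.24573729 0.9857727  0.14313513]
side hooks 48 X [-0.019 -0.015  0.013] Y [0.011 0.018 0.078] Z [0.201 0.228 0.25 ]
side handle 102 X [-0.015 -0.005  0.01 ] Y [0.031 0.037 0.057] Z [0.271 0.293 0.31 ]
side tile 190 X [-0.008 -0.005  0.001] Y [-0.001  0.033  0.089] Z [0.106 0.141 0.177]
side cap 84 X [-0.16  -0.143 -0.118] Y [0.028 0.041 0.065] Z [0.143 0.153 0.157]
top hooks 18 X [-0.016 -0.012  0.018] Y [0.013 0.072 0.077] Z [0.207 0.242 0.25 ]
top handle 70 X [-0.011  0.     0.012] Y [0.034 0.044 0.057] Z [0.274 0.305 0.312]
top tile 23 X [-0.002 -0.001  0.004] Y [0.001 0.042 0.08 ] Z [0.106 0.126 0.142]
top cap 26 X [-0.155 -0.148 -0.139] Y [0.04  0.049 0.06 ] Z [0.144 0.151 0.158]
```

The carrier hangs at rail y ≈ 0.044, with the sprayer axis at about 0.046, so it is in place. The jaws are shut for pressing; now I descend over the cap.

Call:
{"method": "apply_moves", "body": {"motion": [{"tx": 1.3, "ty": 0.1, "tz": 1.5, "turn": 0, "jaw": -1}, {"tx": 1.3, "ty": 0.1, "tz": 4, "turn": 0, "jaw": -1}, {"tx": 1.3, "ty": 0.1, "tz": 7, "turn": 0, "jaw": -1}, {"tx": 1.3, "ty": 0.1, "tz": 10, "turn": 0, "jaw": -1}, {"tx": 1.3, "ty": 0.1, "tz": 12, "turn": 0, "jaw": -1}]}}

```text
time_s: 11.12
position: [0.4477, 0.1853, 0.2262]
tool_rot: [[-0.986, 0.167, -0.019], [0.167, 0.986, 0.01], [0.02, 0.006, -1.0]]
ft_force: [0.9, 0.5, 0.1]
grip_width: -0.0002
```

Call:
{"method": "apply_moves", "body": {"motion": [{"tx": 0, "ty": 0, "tz": 1, "turn": 0, "jaw": -1}, {"tx": 0, "ty": 0, "tz": 2, "turn": 0, "jaw": -1}, {"tx": 0, "ty": 0, "tz": 3, "turn": 0, "jaw": -1}, {"tx": 0, "ty": 0, "tz": 3.5, "turn": 0, "jaw": -1}, {"tx": 0, "ty": 0, "tz": 3.5, "turn": 0, "jaw": -1}]}}

```text
time_s: 11.53
position: [0.4472, 0.1853, 0.1899]
tool_rot: [[-0.986, 0.168, -0.022], [0.168, 0.986, 0.009], [0.023, 0.006, -1.0]]
ft_force: [-0.3, 0.2, 0.1]
grip_width: -0.0002
```

```bash
python3 chk.py 7
python3 - <<'E'
from h import *
a=np.load('s7.npz')['im'];A=cv2.resize(a[130:240,180:290],(590,590),interpolation=2)
cv2.imwrite('pics/h7.png',A[:,:,::-1])
E
```

```text
11.5333 [0.4472 0.1853 0.1899] [[-0.986, 0.168, -0.022], [0.168, 0.986, 0.009], [0.023, 0.006, -1.0]] -0.00022694387081965557 [-0.31585387  0.1884209   0.13752237]
side hooks 45 X [-0.019 -0.015  0.015] Y [0.011 0.017 0.079] Z [0.202 0.226 0.247]
side handle 103 X [-0.015 -0.006  0.009] Y [0.031 0.037 0.053] Z [0.271 0.293 0.31 ]
side tile 185 X [-0.008 -0.005  0.002] Y [-0.001  0.034  0.09 ] Z [0.107 0.142 0.172]
side cap 83 X [-0.16  -0.142 -0.118] Y [0.028 0.042 0.067] Z [0.143 0.153 0.158]
top hooks 15 X [-0.015 -0.011  0.018] Y [0.013 0.073 0.078] Z [0.206 0.241 0.248]
top handle 72 X [-0.011 -0.001  0.013] Y [0.033 0.044 0.057] Z [0.272 0.305 0.313]
top tile 22 X [-0.004 -0.001  0.004] Y [0.001 0.04  0.08 ] Z [0.108 0.129 0.166]
```

View pics/h7.png

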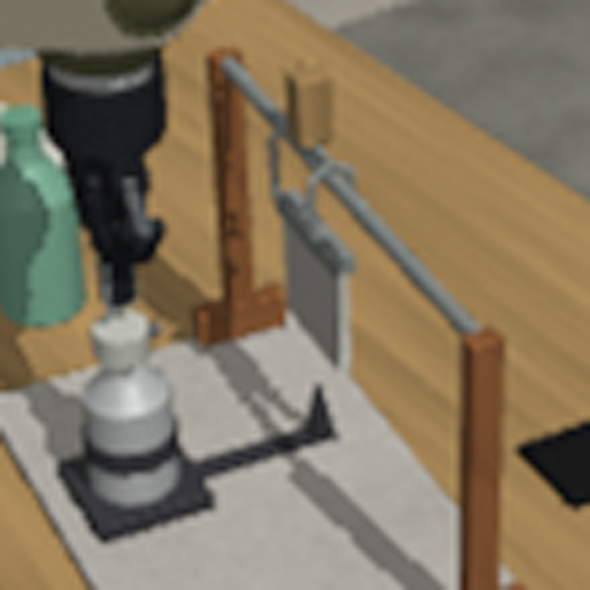

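The fingertips (118,303) are centred just above the cap top (120,325), and the tile hangs still. Pressing slowly.

Call:
{"method": "apply_moves", "body": {"motion": [{"tx": 0, "ty": 0, "tz": 0.8, "turn": 0, "jaw": -1}, {"tx": 0, "ty": 0, "tz": 1.4, "turn": 0, "jaw": -1}, {"tx": 0, "ty": 0, "tz": 1.8, "turn": 0, "jaw": -1}, {"tx": 0, "ty": 0, "tz": 2.2, "turn": 0, "jaw": -1}, {"tx": 0, "ty": 0, "tz": 2.4, "turn": 0, "jaw": -1}]}}

```text
time_s: 12.05
position: [0.4471, 0.1857, 0.1671]
tool_rot: [[-0.986, 0.167, -0.019], [0.167, 0.986, 0.01], [0.02, 0.006, -1.0]]
ft_force: [-1.6, -0.6, 4.4]
grip_width: 0.0
```

Call:
{"method": "apply_moves", "body": {"motion": [{"tx": 0, "ty": 0, "tz": 0.2, "turn": 0, "jaw": -1}, {"tx": 0, "ty": 0, "tz": 0.3, "turn": 0, "jaw": -1}]}}

```text
time_s: 12.22
position: [0.4471, 0.1857, 0.1642]
tool_rot: [[-0.986, 0.167, -0.019], [0.167, 0.986, 0.009], [0.02, 0.006, -1.0]]
ft_force: [-2.3, -1.1, 5.8]
grip_width: -0.0001
```

Call:
{"method": "apply_moves", "body": {"motion": [{"tx": 0, "ty": 0, "tz": 0.15, "turn": 0, "jaw": -1}, {"tx": 0, "ty": 0, "tz": 0.3, "turn": 0, "jaw": -1}, {"tx": 0, "ty": 0, "tz": 0.4, "turn": 0, "jaw": -1}, {"tx": 0, "ty": 0, "tz": 0.4, "turn": 0, "jaw": -1}]}}

```text
time_s: 12.55
position: [0.4471, 0.1857, 0.1606]
tool_rot: [[-0.986, 0.167, -0.018], [0.167, 0.986, 0.009], [0.019, 0.006, -1.0]]
ft_force: [-2.4, -1.5, 6.3]
grip_width: 0.0004
```

Call:
{"method": "apply_moves", "body": {"motion": [{"tx": 0, "ty": 0, "tz": 0.1, "turn": 0, "jaw": -1}, {"tx": 0, "ty": 0, "tz": 0.1, "turn": 0, "jaw": -1}]}}

```text
time_s: 12.72
position: [0.4471, 0.1857, 0.16]
tool_rot: [[-0.986, 0.167, -0.017], [0.167, 0.986, 0.009], [0.019, 0.006, -1.0]]
ft_force: [-2.7, -0.6, 7.4]
grip_width: -0.0002
```

Call:
{"method": "apply_moves", "body": {"motion": [{"tx": 0, "ty": 0, "tz": 0.1, "turn": 0, "jaw": -1}, {"tx": 0, "ty": 0, "tz": 0.15, "turn": 0, "jaw": -1}]}}

```text
time_s: 12.88
position: [0.4471, 0.1857, 0.1591]
tool_rot: [[-0.986, 0.167, -0.017], [0.167, 0.986, 0.009], [0.018, 0.006, -1.0]]
ft_force: [-2.5, -1.6, 8.5]
grip_width: 0.0001
```

Call:
{"method": "apply_moves", "body": {"motion": [{"tx": 0, "ty": 0, "tz": 0.05, "turn": 0, "jaw": -1}, {"tx": 0, "ty": 0, "tz": 0.1, "turn": 0, "jaw": -1}]}}

```text
time_s: 13.05
position: [0.4471, 0.1857, 0.159]
tool_rot: [[-0.986, 0.167, -0.016], [0.167, 0.986, 0.009], [0.017, 0.006, -1.0]]
ft_force: [-5.2, -1.5, 15.4]
grip_width: 0.0
```

The force rose to 15 N with no further travel, so the cap is on its stop. Releasing and retreating upwards.

Call:
{"method": "apply_moves", "body": {"motion": [{"tx": 0, "ty": 0, "tz": -0.5, "turn": 0, "jaw": -1}, {"tx": 0, "ty": 0, "tz": -1.2, "turn": 0, "jaw": -1}, {"tx": 0, "ty": 0, "tz": -2.5, "turn": 0, "jaw": -1}, {"tx": 0.5, "ty": 0, "tz": -4.5, "turn": 0, "jaw": -1}, {"tx": 1, "ty": 0, "tz": -7, "turn": 0, "jaw": -1}]}}

```text
time_s: 13.47
position: [0.4378, 0.1866, 0.2289]
tool_rot: [[-0.986, 0.167, -0.018], [0.167, 0.986, 0.009], [0.019, 0.006, -1.0]]
ft_force: [0.4, 0.3, 0.7]
grip_width: -0.0001
```

Call:
{"method": "apply_moves", "body": {"motion": [{"tx": 0, "ty": 0, "tz": -3, "turn": 0, "jaw": -1}, {"tx": 0, "ty": 0, "tz": -6, "turn": 0, "jaw": -1}, {"tx": 0, "ty": 0, "tz": -8, "turn": 0, "jaw": -1}, {"tx": 0, "ty": 0, "tz": -8, "turn": 0, "jaw": -1}, {"tx": 0, "ty": 0, "tz": -8, "turn": 0, "jaw": -1}]}}

```text
time_s: 13.88
position: [0.4394, 0.1859, 0.3093]
tool_rot: [[-0.986, 0.167, -0.016], [0.167, 0.986, 0.009], [0.018, 0.006, -1.0]]
ft_force: [0.9, -0.7, -0.3]
grip_width: -0.0001
```

```bash
python3 chk.py 8
python3 - <<'E'
from h import *
a=np.load('s8.npz')['im'];A=cv2.resize(a[130:300,180:360],(620,585),interpolation=2)
cv2.imwrite('pics/h8.png',A[:,:,::-1])
E
```

```text
13.8833 [0.4394 0.1859 0.3093] [[-0.986, 0.167, -0.016], [0.167, 0.986, 0.009], [0.018, 0.006, -1.0]] -0.00014047692242555472 [ 0.8760098  -0.67217369 -0.25419558]
side hooks 46 X [-0.021 -0.015  0.014] Y [0.008 0.017 0.078] Z [0.204 0.226 0.248]
side handle 101 X [-0.014 -0.006  0.008] Y [0.03  0.037 0.056] Z [0.271 0.293 0.309]
side tile 190 X [-0.008 -0.005  0.002] Y [-0.     0.034  0.091] Z [0.107 0.142 0.177]
side cap 88 X [-0.16  -0.143 -0.118] Y [0.028 0.042 0.064] Z [0.142 0.153 0.158]
top hooks 16 X [-0.015 -0.012  0.018] Y [0.013 0.074 0.078] Z [0.205 0.242 0.248]
top handle 69 X [-0.01   0.     0.013] Y [0.034 0.045 0.057] Z [0.275 0.305 0.312]
top tile 23 X [-0.004 -0.002  0.004] Y [0.001 0.039 0.08 ] Z [0.107 0.128 0.164]
```

View pics/h8.png

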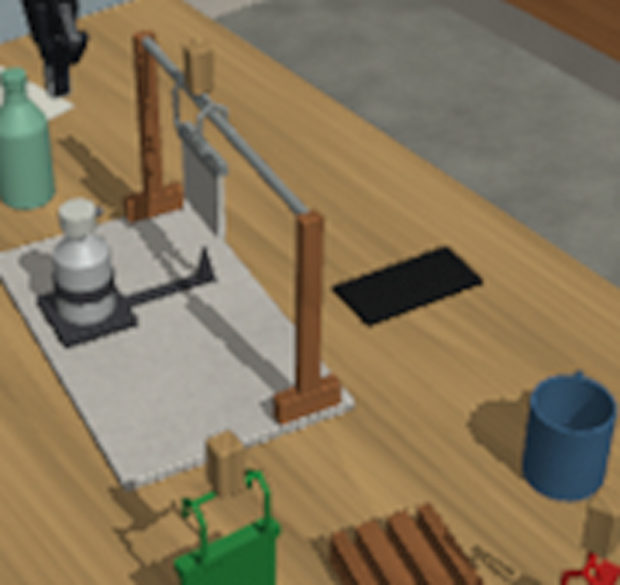

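The final picture shows the tile hanging on the rail at (205,180) in the crop and the cap back up at (78,215). The gripper is clear, and the mug, flask and phone are undisturbed. Handing in.

```bash
python3 -c "
from rig import close_job
print(close_job())"
```

```text
the job is handed in; nothing more can be done
None
```

I took the white tile carrier from the drying block by its handle. I hooked it over the rail about 145 mm from the pointer, on the end away from the sprayer, and slid it along the rail to the pointer. I then pressed the nozzle cap to its stop, let it spring back and handed the job in at about 14 s of the 54 s allowed. The job reports no verdict.

- **Tile position:** it hangs at 44–45 mm along the rail in both cameras. The sprayer axis measures about 46–47 mm and the pointer tip 42–47 mm. These disagree by a few millimetres, so I aimed between them, well inside the 10–12 mm tolerance.
- **Hanging still:** readings before and after the press agree to about 1–3 mm, which is the camera noise.
- **Cap:** it travelled about 12 mm, and the force peaked at 15 N at the stop, well under the 40 N limit. The cap top is back at its starting height as far as the side camera can resolve. The top camera could not see it in the last check.
- **Surroundings:** the gripper touches nothing, and by eye in the pictures the mug, flask and phone were not moved. I did not measure them.

No check failed.

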